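# Swing the drain hook to its stop and hang the dip basket

### The arm

A 6-joint arm with a two-finger parallel gripper is mounted at the origin on a cart in front of the work surface, level with it; the furniture and walls round the work are solid. World frame = base frame: x ahead of the robot, y to its left, z up, the work surface at z = 0. Lengths are in m, angles in rad, forces in N, time in s.
With the tool pointing down it reaches from about 0.3 to 0.875 m from the base axis. Payload 6.4 kg.
Tool frame: the origin (TCP) lies on the mounting face of the last link; the fingertips stand 173 mm ahead of it and the grasp point (between the pads) lies 155 mm ahead of it (ctrl.tip_reach is the distance from the TCP to the fingertips, in m); z points along the fingers, y is the line along which they close (so a half turn about z gives the same grasp; the last joint's range is limited). The gripper opens to 85 mm and grips with 20 to 120 N. Pads are 22 mm wide; open, the fingers measure 114 mm over their backs; the gripper's body (76 mm by 85 mm) begins 54 mm behind the grasp point. The pads swing forward as they close: fully open they stand 13 mm farther back than shut.
Start: joints at [-1.474, 0.181, 1.607, -0, 1.354, -0.206], TCP at [0.171, -0.549, 0.405] pointing down, gripper open.
Joint ranges: [-2.99, 2.99], [-0.89, 2.07], [0.3, 2.58], [-1.14, 4.28], [0, 2.63], [-3.12, 3.12]. Speed limits (rad/s): [2.57, 2.57, 3.01, 3.14, 3.14, 3.14].

### API

Orientations are given as a unit quaternion [w, x, y, z].
In Python, from bench import ctrl gives the robot as it stands.
- The arm moves only by the shell command python3 -m pendant 'ROWS'. ROWS is JSON, a list that holds one entry, the list of rows, each a list of 7 numbers: the opening, from 0 (shut) to 1 (fully open), then the shift along the tool's x, y, z in mm, then the turn, a rotation vector about the tool's x, y, z in rad. A call has 1 to 5 rows; each row is the pose to reach, as a shift and turn from the pose commanded when the call began, along the tool's axes at that moment; what a row does not reach only later rows make up. A row lasts 1/12 s, in which the tool goes at most 41.7 mm and 7.16 degrees, less where a joint would pass 70% of its speed; a pose out of reach is approached as far as the arm can. A call with a gripper value outside its range is refused whole. The fingers move at their own pace and stop on an object; the grip force is fixed at half the most. Time passes only in rows, so rows that repeat a pose let the fingers close. It gives the time, the measured TCP pose, the force, the opening and the grip force at its end, in the units of the state.
- ctrl.get_obs(): the state, without advancing time (a new reading comes with each control period).
- ctrl.camera(name): name is "side" or "top"; returns the picture (400x640x3 uint8, red, green, blue); there is no depth.
- ctrl.camera_params(name): a dict with "mtx" (3x3 intrinsics, pixels), "distortion" ([k1, k2, p1, p2, k3] as OpenCV has them; the pictures are not rectified), "world_from_camera" (4x4, takes a point from camera to world coordinates). Camera axes: x right, y down, z forward; pixel columns grow to the right and rows downward; lengths in m; the calibration is good to about 2 mm. A picture is of the moment at which its call begins. camera_params takes no time and is no camera call.
- ctrl.hand_in(): hands the job in; it is judged then, once.
Trained networks look in the newest picture that a camera, given by its name, has taken for a name from the list of things; names that differ only in an ending like _2 or _b are one class to them, and where a whole thing is asked for, a point or a joint stands for the part that bears it (a point fixed in the world has none). Each returns a list of dicts, best first, with "confidence" (0 to 1); they miss things now and then, are a little off and sometimes report something else, mostly with a low value. They report only what shows in the picture. A call takes as long as a camera call. They do not tell look-alikes from the thing itself.
- ctrl.boxes_of(camera, name): "point" ([column, row] as shares, 0 to 1, of the picture: columns of its width, rows of its height, amid what is visible of it).
The state is a dict: "time_s": time; "q": joint angles; "dq": joint speeds; "joint_efforts": joint torques, N m; "eef_pos": TCP position; "eef_rot": TCP orientation; "wrist_force": force on the tool from outside, world axes, zero at the start; "torque": the same for the moment, N m; "opening": opening from 0.0 (shut) to 1.0 (fully open); "grasp_force": force on a finger pad.
Only numpy, scipy, OpenCV 4.12 (cv2) and the standard library are available. Lean on these libraries where they do the work, as an engineer would, in place of code of your own. Each camera call takes 0.05 s, during which the arm holds its last target. There are 200 camera calls.

### The job

Swing the swivel hook of the drain stand round to its rubber stop over the drip tray and press it there with about 10 N for half a second. Then take the white dip basket by its stem and hang it by its bail on the hook, whose height is not known exactly: lower gently until you feel the hook take it (a few newtons), let it rest there a moment while still held, then let go, without dropping it or bearing down hard. Leave the hook at its stop, the basket hanging still, and the vial, bottle and timer where they are.

Things in the scene. Friction and masses are not known exactly. Their poses are not given: they have to be found in the camera images.
- stand: Drain stand, fixed: dark foot plate 142 x 92 x 8 mm with an open drip tray (66 x 72 mm, rim 20 mm high, centre at x = -62 mm) and an upright post 16 mm thick that carries a swivel hook. Origin on the post's axis at the worktop; its x axis points from tray to post, z up. Rubber stop pin of the hook: 9 mm thick, 18 mm out from the axis, on the +y side of the hook at rod height.
- hook_mid (a point): Fixed point of the stand on the post's axis, 140 mm up: the middle of the hook's height range. The head was set by hand, so the hook rod's centre line is anywhere from 14 mm below to 14 mm above this point, unmeasured. Head 25 mm across, top 10 mm above the rod's centre line; a clamp screw reaches 26 mm out at +x, below the rod. The rod gives about 8 N per mm downward at 46 mm from the axis.
- hook (a joint): Turn of the hook from its stop, rad, 0 to 1.7. At 0 it points along the stand's -x (over the tray); growing values turn it counterclockwise from above (1.57: along -y). Level rod 8 mm thick reaching 62 mm from the axis, end upturned to 13 mm above the centre line. Stiff (0.09 N m, 2 N at 42 mm), stays where left. At 0 it meets the stop, which yields about 11 N per mm at 42 mm; reading stays near 0.
- basket_grip (a point): Where the dip basket is grasped: on the axis of its upright grip stem (cylinder 14 mm thick, from 24 mm below to 14 mm above this point), 128 mm above its underside. White open basket 44 mm across, 40 mm tall, about 120 g (85 to 165), its rim 88 mm below this point. x axis: across the bail, y axis: along the bail, z up.
- basket_bail (a point): Middle of the bail's level top wire, 27 mm below the grip point. Steel bail, 6 mm wire, in the basket's y-z plane: top wire 16 mm long, then sloping to side wires at y = +-20.5 mm that go down to the rim. Seen along the basket's x axis the opening below is 58 mm high (from 3 mm below this point down to the rim) and 35 mm wide. The hook rod passes through it along that x axis.
- vial: Capped glass vial, bystander, 28 mm across and 59 mm tall, standing. Origin at the centre of its underside.
- bottle: White dropper bottle with a cap, bystander, 52 mm across and 110 mm tall, standing. Origin at the centre of its underside.
- timer: Small lab timer, bystander, 32 x 66 x 54 mm. Origin at the centre of its underside.
Things that resemble listed ones, but are neither listed nor needed, are in the scene too. What is shaped like the part that bears basket_grip but brown is not meant.

How it is judged:
On the way, in this order (a step that is already met when the one before it is completed fails the run):
1. the hook is at its stop (within 0.05 rad) and the fingers press it there with 5 to 17 N (value of joint hook below 0.05 rad and contact force between the fingers and stand between 5 and 17 N), for 0.3 s.
2. the basket rests by its bail on the hook, at the stop, while the fingers still hold its stem (x of basket_grip in the frame of stand between -0.064 and -0.012 m and y of basket_grip in the frame of stand between -0.02 and 0.02 m and height (world z) of basket_grip between 0.15 and 0.198 m and angle between basket_grip's own z axis and vertical below 0.25 rad and contact force between basket and stand above 0.4 N and value of joint hook below 0.09 rad and contact force between the fingers and basket above 4 N), for 0.3 s.
At the end, for the whole second after the job is handed in: Basket hangs still (<30 mm/s), upright within 0.25 rad, by its bail on the hook: stem 12 to 64 mm from the post axis toward the tray, within 20 mm of the stand's x axis, grip point 150 to 198 mm high; it bears on the hook, the hook is within 0.09 rad of its stop, the fingers have let go (x of basket_grip in the frame of stand between -0.064 and -0.012 m and y of basket_grip in the frame of stand between -0.02 and 0.02 m and height (world z) of basket_grip between 0.15 and 0.198 m and angle between basket_grip's own z axis and vertical below 0.25 rad and contact force between basket and stand above 0.4 N and value of joint hook below 0.09 rad and linear speed of basket below 0.03 m/s and contact force between the fingers and basket below 0.1 N); the robot touches nothing.
It fails at once if the robot pushes on the stand or its hook with more than 22 N (contact force between any of the fingers, the arm and stand above 22 N).
It fails at once if the basket bears on the hook or stand with more than 11 N (contact force between basket and stand above 11 N).
It fails at once if the basket is tipped over (angle between basket_grip's own z axis and vertical above 0.8 rad).
It fails at once if a bystander (vial, bottle or timer) is moved by more than 25 mm (distance of any of vial, bottle, timer from where it was at the start of the episode above 0.025 m).
It also fails if it takes over 72 s, if anything falls off the work surface, if the arm or the gripper's body presses on something with over 40 N, if the wrist force passes 120 N, or if a joint passes its speed limit or range.

## Working session

There is one attempt and no reset: what is moved stays moved. The work goes in short steps, Python scripts to look and compute and a shell command to move; the robot and the scene stay as the last step left them, time stands still between calls to the robot, and variables do not carry over. Pictures are saved under pics/ and viewed, at most 10 in all, crops included, and the job is handed in when it is done.

```bash
mkdir -p pics; ls; python3 - <<'E'
from bench import ctrl
import cv2,numpy as np
for c in ("side","top"):
    im=ctrl.camera(c); cv2.imwrite(f"pics/{c}0.png",im[:,:,::-1])
    for n in ("stand","hook","basket_grip","basket_bail","vial","bottle","timer"):
        try: print(c,n,[(round(d["point"][0]*640),round(d["point"][1]*400),round(d["confidence"],2)) for d in ctrl.boxes_of(c,n)])
        except Exception as e: print(n,e)
    p=ctrl.camera_params(c); print(np.round(p["mtx"],1).tolist(),np.round(p["distortion"],4),np.round(p["world_from_camera"],3).tolist())
o=ctrl.get_obs(); print({k:np.round(v,3).tolist() for k,v in o.items()}, ctrl.tip_reach)
E
```

```text
pics
side stand [(337, 245, 0.97)]
side hook []
side basket_grip [(292, 256, 0.87), (277, 232, 0.69), (307, 184, 0.56)]
side basket_bail [(294, 255, 0.95), (275, 231, 0.91), (310, 189, 0.82), (335, 242, 0.15)]
side vial [(357, 271, 0.71)]
side bottle [(401, 252, 0.94)]
side timer [(329, 295, 0.81)]
[[446.2, 0.0, 318.3], [0.0, 446.2, 200.1], [0.0, 0.0, 1.0]] [-0.0901  0.      0.      0.      0.    ] [[0.898, -0.207, 0.388, 0.029], [-0.439, -0.366, 0.82, -1.257], [-0.027, -0.907, -0.42, 0.641], [0.0, 0.0, 0.0, 1.0]]
top stand [(352, 205, 0.8)]
top hook [(358, 191, 0.75)]
top basket_grip [(377, 263, 0.87), (323, 258, 0.81), (214, 167, 0.56)]
top basket_bail [(215, 165, 0.67), (324, 258, 0.59), (374, 262, 0.51)]
top vial []
top bottle [(432, 168, 0.74)]
top timer [(440, 258, 0.84)]
[[364.3, 0.0, 320.9], [0.0, 364.3, 201.0], [0.0, 0.0, 1.0]] [-0.0306  0.      0.      0.      0.    ] [[0.022, -0.985, 0.171, 0.375], [-1.0, -0.022, 0.001, -0.214], [0.003, -0.171, -0.985, 0.94], [0.0, 0.0, 0.0, 1.0]]
{'time_s': 0.8, 'q': [-1.474, 0.181, 1.607, -0.0, 1.354, -0.206], 'dq': [0.0, -0.001, 0.001, 0.001, 0.001, -0.001], 'joint_efforts': [0.0, -44.479, -35.167, -0.0, 0.001, 0.0], 'eef_pos': [0.171, -0.549, 0.405], 'eef_rot': [0.0, 0.989, 0.151, -0.0], 'wrist_force': [0.546, -0.337, 0.033], 'torque': [0.058, -0.011, -0.014], 'grasp_force': 0.0, 'opening': 1.004} 0.1734
```

```bash
python3 - <<'E'
import cv2
s=cv2.imread("pics/side0.png")[150:330,220:460]; t=cv2.imread("pics/top0.png")[110:310,190:470]
cv2.imwrite("pics/side1.png",cv2.resize(s,None,fx=3.3,fy=3.3,interpolation=2)); cv2.imwrite("pics/top1.png",cv2.resize(t,None,fx=2.85,fy=2.85,interpolation=2))
E
```

```text
(no output)
```

View pics/side1.png

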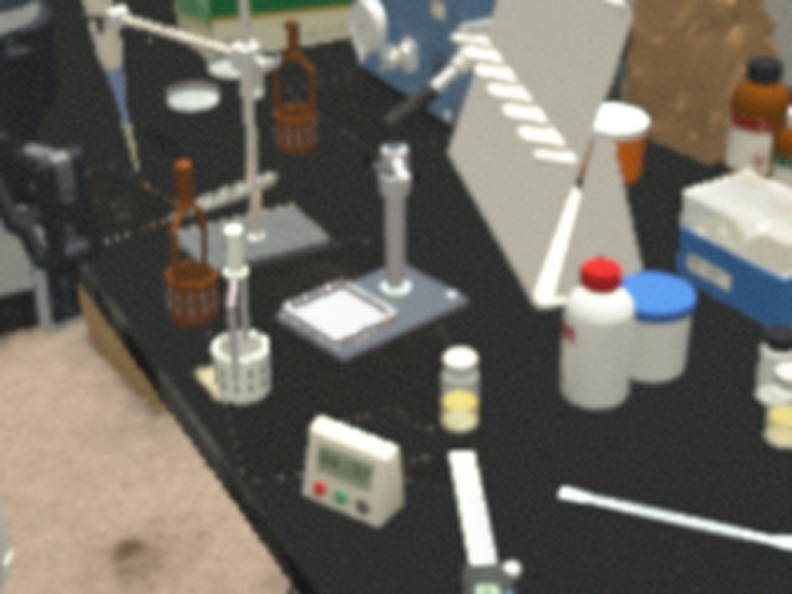

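View pics/top1.png

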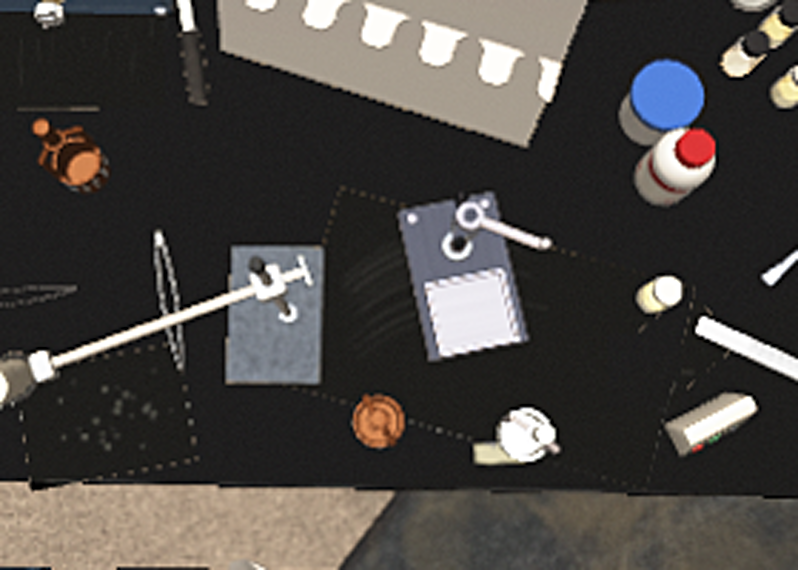

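```bash
cat > h.py <<'E'
from bench import ctrl
import cv2,numpy as np
def ray(c,px):
    p=ctrl.camera_params(c); K=np.array(p["mtx"]);D=np.array(p["distortion"]);T=np.array(p["world_from_camera"])
    u=cv2.undistortPoints(np.array([[px]],float),K,D)[0,0]
    return T[:3,3],T[:3,:3]@np.array([u[0],u[1],1])
def atz(c,px,z):
    o,d=ray(c,px); return o+d*(z-o[2])/d[2]
def tri(a,b):
    o1,d1=ray("side",a);o2,d2=ray("top",b)
    s=np.linalg.lstsq(np.c_[d1,-d2],o2-o1,rcond=None)[0]
    p,q=o1+s[0]*d1,o2+s[1]*d2
    return (p+q)/2,np.linalg.norm(p-q)
def proj(c,X):
    p=ctrl.camera_params(c); T=np.linalg.inv(np.array(p["world_from_camera"]))
    return cv2.projectPoints(np.atleast_2d(np.array(X,float)),cv2.Rodrigues(T[:3,:3])[0],T[:3,3],np.array(p["mtx"]),np.array(p["distortion"]))[0][:,0]
E
python3 - <<'E'
from h import *
np.set_printoptions(precision=4,suppress=True)
t=lambda x,y:(190+(x+.5)/2.85-.5,110+(y+.5)/2.85-.5); s=lambda x,y:(220+(x+.5)/3.3-.5,150+(y+.5)/3.3-.5)
C=np.array([atz("top",t(*p),.008) for p in [(400,211),(496,193),(527,342),(430,360)]]); print(C, C.mean(0))
print("sides",[np.linalg.norm(C[i]-C[i-1]) for i in range(4)])
print("yaw",[np.arctan2(*(C[a]-C[b])[[1,0]]) for a,b in((0,3),(1,2))])
print("post base",atz("top",t(457,243),.01),"side",atz("side",s(396,287),.01))
print("head",tri(s(394,155),t(470,214)))
print("basket stem top",tri(s(235,228),t(528,432)))
print("vial",atz("side",s(460,425),0),"timer",atz("top",t(440+272-0,430),.0),"timer",atz("side",s(353,495),0.))
a=cv2.imread("pics/side0.png")[205:285,260:320]; b=cv2.imread("pics/top0.png")[240:290,345:405]
c=cv2.imread("pics/side0.png")[180:260,310:380]; d=cv2.imread("pics/top0.png")[170:210,340:395]
ims=[cv2.resize(i,(390,int(390*i.shape[0]/i.shape[1])) ,interpolation=2) for i in (a,b,c,d)]
out=np.zeros((600,800,3),np.uint8)
def put(i,x,y,w):
    i=cv2.resize(i,None,fx=w,fy=w,interpolation=2); out[y:y+i.shape[0],x:x+i.shape[1]]=i
put(a,0,0,5);put(b,310,0,5);put(c,0,405,2.4);put(d,310,260,7)
cv2.imwrite("pics/crop2.png",out)
E
```

```text
[[ 0.5838 -0.2369  0.008 ]
 [ 0.6028 -0.3252  0.008 ]
 [ 0.4657 -0.3534  0.008 ]
 [ 0.4477 -0.2662  0.008 ]] [ 0.525  -0.2954  0.008 ]
sides [np.float64(0.13925176293471284), np.float64(0.09029555557064736), np.float64(0.1399486639970488), np.float64(0.08899632133913002)]
yaw [np.float64(0.2117741661954074), np.float64(0.20247166898915717)]
post base [ 0.5546 -0.2894  0.01  ] side [ 0.5566 -0.2767  0.01  ]
head (array([ 0.5512, -0.2883,  0.1418]), np.float64(0.0031568527202192093))
basket stem top (array([ 0.386 , -0.3355,  0.1364]), np.float64(0.003685267610016865))
vial [ 0.5069 -0.4686  0.    ] timer [ 0.3907 -0.5209  0.    ] timer [ 0.3976 -0.5062  0.    ]
```

View pics/crop2.png

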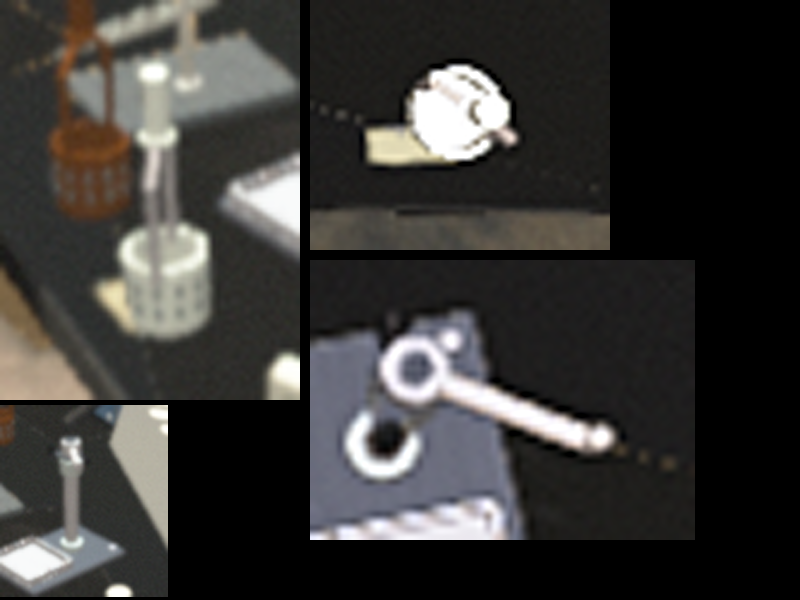

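```bash
cat >> h.py <<'E'
from scipy.spatial.transform import Rotation as R
AX=np.array([.553,-.289]); TH=.207
def go(tip,psi,tr=None):
    "row shift [mm] and rotvec to bring the shut fingertips to tip, tool x at heading psi, tool down"
    o=ctrl.get_obs(); q=np.array(o["eef_rot"]); r=R.from_quat(q[[1,2,3,0]])
    t=np.array(tip,float)+[0,0,ctrl.tip_reach]
    rt=R.from_euler("z",psi)*R.from_euler("x",np.pi)
    return np.round(r.inv().apply(t-np.array(o["eef_pos"]))*1000,1).tolist(),np.round((r.inv()*rt).as_rotvec(),3).tolist()
def hookpose(phi,off,z,rad=.042):
    a=TH+np.pi+phi; u=np.array([np.cos(a),np.sin(a)]); n=np.array([-u[1],u[0]])
    return np.r_[AX+rad*u+off*n,z],(TH+phi-np.pi/2)
E
python3 - <<'E'
from h import *
np.set_printoptions(precision=4,suppress=True)
print("clamp",tri((298.8,169.7),(295.3,204.7)))
print("brown",atz("top",(323,258),.07),"white",atz("top",(377,263),.07))
for rod in (.126,.132,.138,.145):
    h=atz("top",(354.7,185.7),rod+.01);t=atz("top",(381.4,195.3),rod+.013); d=t-h
    print(rod,h,t,np.linalg.norm(d[:2]),np.arctan2(d[1],d[0])%6.2832-np.pi-TH)
print("side proj head top for rod .126/.14/.154",proj("side",[[*AX,z+.01] for z in(.126,.14,.154)]))
print(go(*hookpose(1.0,.045,.232)),hookpose(1.0,.045,.232))
E
```

```text
clamp (array([ 0.4935, -0.1596,  0.1883]), np.float64(0.007293572000022495))
brown [ 0.39  -0.222  0.07 ] white [ 0.381  -0.3496  0.07  ]
0.126 [ 0.5518 -0.2897  0.136 ] [ 0.5305 -0.3494  0.139 ] 0.0634290476538496 1.0211362788655227
0.132 [ 0.5505 -0.2891  0.142 ] [ 0.5294 -0.3484  0.145 ] 0.06295374417858414 1.0210513170608129
0.138 [ 0.5492 -0.2885  0.148 ] [ 0.5282 -0.3474  0.151 ] 0.06247844116466499 1.0209650625663131
0.145 [ 0.5477 -0.2879  0.155 ] [ 0.5269 -0.3462  0.158 ] 0.06192392157902242 1.0208627587965775
side proj head top for rod .126/.14/.154 [[340.3339 198.3666]
 [340.2995 193.6503]
 [340.2643 188.888 ]]
([451.1, -73.4, -0.7], [0.0, 0.0, 0.667]) (array([ 0.5801, -0.3443,  0.232 ]), -0.3637963267948965)
```

```bash
python3 -m pendant '[[[0,200,-32,0,0,0,0.3],[0,200,-32,0,0,0,0.3],[0,200,-32,0,0,0,0.3],[0,200,-32,0,0,0,0.3],[0,200,-32,0,0,0,0.3]]]'; python3 -c "
from h import *
print(go(*hookpose(1.0,.045,.232)))"
```

```text
time_s: 1.22
eef_pos: [0.3542, -0.4576, 0.4049]
eef_rot: [0.0, 1.0, 0.001, 0.0]
wrist_force: [1.4, -1.0, 0.3]
opening: 0.301
grasp_force: 0.0
([226.1, -113.0, -0.5], [0.0, -0.0, 0.366])
```

```bash
python3 -m pendant '[[[0,180,-90,0,0,0,0.366],[0,180,-90,0,0,0,0.366],[0,180,-90,0,0,0,0.366],[0,180,-90,0,0,0,0.366],[0,180,-90,0,0,0,0.366]]]'; python3 -c "
from h import *
print(go(*hookpose(1.0,.045,.112)))"
```

```text
time_s: 1.63
eef_pos: [0.5331, -0.3675, 0.4048]
eef_rot: [0.0, 0.983, -0.181, 0.0]
wrist_force: [0.6, -0.9, -1.0]
opening: -0.001
grasp_force: 0.0
([35.6, -38.5, 119.4], [0.0, -0.0, -0.001])
```

```bash
python3 -m pendant '[[[0,36,-38,0,0,0,0],[0,36,-38,0,0,0,0],[0,36,-38,40,0,0,0],[0,36,-38,80,0,0,0],[0,36,-38,119,0,0,0]]]'; python3 -m pendant '[[[0,0,0,0,0,0,0]]]'; python3 -c "
from h import *
o=ctrl.get_obs();print(np.round(o['eef_pos'],4),np.round(o['wrist_force'],2));im=ctrl.camera('side'); t=ctrl.camera('top')
a=cv2.resize(im[150:290,260:400],None,fx=2.8,fy=2.8,interpolation=2);b=cv2.resize(t[140:280,300:440],None,fx=2.8,fy=2.8,interpolation=2)
cv2.imwrite('pics/pre.png',np.hstack([a,b])[:,:,::-1])
for f in (1,.8,.6,.4,.2,.05): print(f,go(*hookpose(f,.017,.112)))"
```

```text
time_s: 2.05
eef_pos: [0.579, -0.3456, 0.2849]
eef_rot: [0.001, 0.984, -0.18, 0.001]
wrist_force: [-0.2, 0.4, -0.4]
opening: 0.004
grasp_force: 0.0
time_s: 2.13
eef_pos: [0.5758, -0.3437, 0.2758]
eef_rot: [-0.004, 0.984, -0.181, -0.007]
wrist_force: [-2.4, 1.2, -2.2]
opening: 0.001
grasp_force: 0.0
[ 0.5758 -0.3437  0.2758] [-2.39  1.22 -2.19]
1 ([-26.7, -2.2, -0.8], [-0.001, 0.004, 0.0])
0.8 ([-35.4, 0.3, -0.8], [-0.001, 0.004, 0.2])
0.6 ([-44.4, 1.1, -0.8], [-0.001, 0.004, 0.4])
0.4 ([-53.4, 0.1, -0.7], [-0.0, 0.004, 0.6])
0.2 ([-62.0, -2.8, -0.7], [0.0, 0.004, 0.8])
0.05 ([-67.9, -6.0, -0.7], [0.001, 0.004, 0.95])
```

View pics/pre.png

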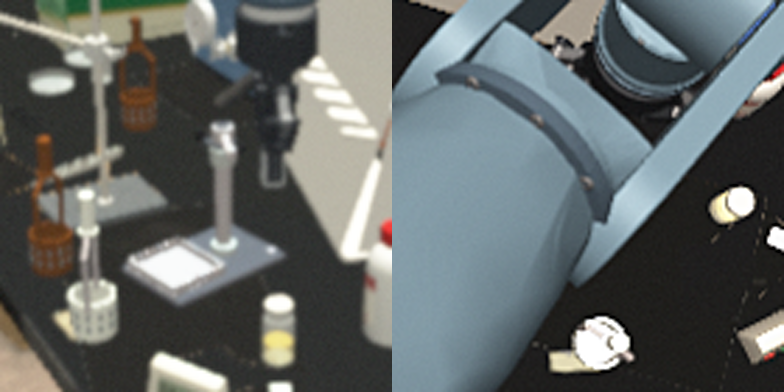

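```bash
python3 -m pendant '[[[0,0,0,0,0,0,0],[0,0,0,0,0,0,0],[0,0,0,0,0,0,0]]]';python3 -c "
from h import *
for f in (1,.85,.7,.55,.4,.25,.1): print(f,go(*hookpose(f,.017,.112)))"
```

```text
time_s: 2.48
eef_pos: [0.5794, -0.3469, 0.2893]
eef_rot: [0.001, 0.984, -0.181, 0.002]
wrist_force: [-1.0, -0.7, -0.1]
opening: 0.002
grasp_force: 0.0
1 ([-28.3, -2.7, 3.7], [0.002, -0.005, 0.0])
0.85 ([-34.8, -0.7, 3.7], [0.002, -0.005, 0.15])
0.7 ([-41.5, 0.4, 3.7], [0.001, -0.005, 0.3])
0.55 ([-48.3, 0.5, 3.6], [0.001, -0.006, 0.45])
0.4 ([-55.0, -0.5, 3.6], [0.0, -0.006, 0.6])
0.25 ([-61.5, -2.4, 3.6], [-0.0, -0.006, 0.75])
0.1 ([-67.6, -5.3, 3.5], [-0.001, -0.006, 0.9])
```

```bash
python3 -m pendant '[[[0,-7,0,0,0,0,0],[0,-14,-1,0,0,0,0],[0,-21,-2,0,0,0,0],[0,-27,-2,0,0,0,0],[0,-27,-2,0,0,0,0]]]';python3 -m pendant '[[[0,0,0,0,0,0,0],[0,0,0,0,0,0,0]]]';python3 -c "
from h import *
for f in (1,.85,.7,.55,.4,.25,.1): print(f,go(*hookpose(f,.017,.112)))"
```

```text
time_s: 2.9
eef_pos: [0.5529, -0.3338, 0.2856]
eef_rot: [-0.0, 0.984, -0.181, -0.001]
wrist_force: [0.1, 0.3, -0.2]
opening: -0.002
grasp_force: 0.0
time_s: 3.07
eef_pos: [0.5541, -0.3346, 0.2859]
eef_rot: [0.0, 0.984, -0.181, 0.0]
wrist_force: [-0.5, -0.8, -0.1]
opening: -0.002
grasp_force: 0.0
1 ([-0.3, -0.2, 0.5], [0.0, -0.0, 0.0])
0.85 ([-6.7, 1.8, 0.4], [0.0, -0.0, 0.15])
0.7 ([-13.4, 2.9, 0.4], [0.0, -0.0, 0.3])
0.55 ([-20.2, 3.0, 0.4], [-0.0, -0.0, 0.45])
0.4 ([-26.9, 2.0, 0.4], [-0.0, -0.0, 0.6])
0.25 ([-33.4, 0.1, 0.4], [-0.0, -0.0, 0.75])
0.1 ([-39.6, -2.8, 0.4], [-0.0, -0.0, 0.9])
```

```bash
python3 -m pendant '[[[0,-3.3,1,0,0,0,0.075],[0,-6.7,1.8,0,0,0,0.15],[0,-10,2.4,0,0,0,0.225],[0,-13.4,2.9,0,0,0,0.3],[0,-16.8,3,0,0,0,0.375]]]';python3 -m pendant '[[[0,0,0,0,0,0,0],[0,0,0,0,0,0,0]]]';python3 -c "
from h import *
for f in (.55,.475,.4,.325,.25,.175,.1): print(f,go(*hookpose(f,.017,.112)))"
```

```text
time_s: 3.48
eef_pos: [0.5376, -0.3321, 0.286]
eef_rot: [0.001, 0.932, -0.363, 0.001]
wrist_force: [1.2, -2.8, -0.8]
opening: -0.003
grasp_force: 1.2
time_s: 3.65
eef_pos: [0.5376, -0.3318, 0.2859]
eef_rot: [0.0, 0.933, -0.36, 0.0]
wrist_force: [0.3, -1.4, -0.9]
opening: -0.003
grasp_force: 0.7
0.55 ([-3.6, 1.1, 0.5], [0.0, -0.001, 0.078])
0.475 ([-6.9, 2.0, 0.5], [0.0, -0.001, 0.153])
0.4 ([-10.2, 2.7, 0.5], [-0.0, -0.001, 0.228])
0.325 ([-13.6, 3.1, 0.5], [-0.0, -0.001, 0.303])
0.25 ([-17.0, 3.3, 0.5], [-0.0, -0.001, 0.378])
0.175 ([-20.4, 3.2, 0.5], [-0.0, -0.001, 0.453])
0.1 ([-23.7, 2.8, 0.5], [-0.0, -0.001, 0.528])
```

```bash
python3 -m pendant '[[[0,-3.6,1.1,0,0,0,0.078],[0,-6.9,2,0,0,0,0.153],[0,-10.2,2.7,0,0,0,0.228],[0,-13.6,3.1,0,0,0,0.303],[0,-17,3.3,0,0,0,0.378]]]';python3 -m pendant '[[[0,0,0,0,0,0,0],[0,0,0,0,0,0,0]]]';python3 -c "
from h import *
for f in (.175,.1,.05,0,-.05): print(f,go(*hookpose(f,.017,.112)))
im=ctrl.camera('side'); cv2.imwrite('pics/sw.png',cv2.resize(im[150:270,280:400],None,fx=4,fy=4,interpolation=2)[:,:,::-1])"
```

```text
time_s: 4.07
eef_pos: [0.5227, -0.3229, 0.286]
eef_rot: [0.0, 0.848, -0.53, 0.001]
wrist_force: [0.1, -1.9, 0.0]
opening: -0.003
grasp_force: 1.3
time_s: 4.23
eef_pos: [0.5227, -0.3225, 0.2858]
eef_rot: [0.0, 0.849, -0.528, 0.0]
wrist_force: [-0.2, -1.3, -0.2]
opening: 0.002
grasp_force: 0.6
0.175 ([-2.9, 1.2, 0.4], [-0.0, -0.0, 0.076])
0.1 ([-6.2, 2.1, 0.4], [-0.0, -0.0, 0.151])
0.05 ([-8.4, 2.6, 0.4], [-0.0, -0.0, 0.201])
0 ([-10.6, 2.9, 0.4], [-0.0, -0.0, 0.251])
-0.05 ([-12.9, 3.2, 0.4], [-0.0, -0.0, 0.301])
```

View pics/sw.png

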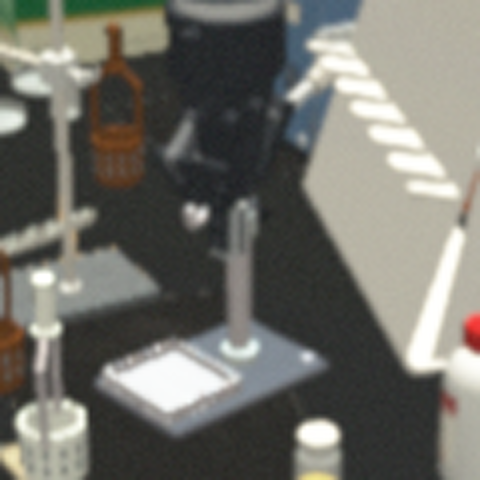

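```bash
python3 -m pendant '[[[0,-2.9,1.2,0,0,0,0.076],[0,-6.2,2.1,0,0,0,0.151],[0,-7.3,2.4,0,0,0,0.201],[0,-7.3,2.5,0,0,0,0.251],[0,-7.3,2.5,0,0,0,0.251]]]';python3 -m pendant '[[[0,-0.5,0,0,0,0,0],[0,-1,0,0,0,0,0]]]';python3 -c "
from h import *
for f in (.017,.015,.014,.013): print(f,go(*hookpose(0,f,.112)))"
```

```text
time_s: 4.7
eef_pos: [0.5172, -0.3171, 0.2857]
eef_rot: [0.0, 0.776, -0.631, 0.0]
wrist_force: [0.4, -2.9, -0.4]
opening: 0.002
grasp_force: 0.9
time_s: 4.87
eef_pos: [0.5169, -0.3161, 0.2857]
eef_rot: [0.0, 0.776, -0.631, 0.0]
wrist_force: [-0.4, -3.2, 0.4]
opening: 0.001
grasp_force: 1.1
0.017 ([-2.1, 1.1, 0.3], [0.0, -0.0, -0.001])
0.015 ([-4.1, 1.1, 0.3], [0.0, -0.0, -0.001])
0.014 ([-5.1, 1.1, 0.3], [0.0, -0.0, -0.001])
0.013 ([-6.1, 1.1, 0.3], [0.0, -0.0, -0.001])
```

Step on by half millimetres, watching the force.

```bash
python3 -m pendant '[[[0,-0.5,0,0,0,0,0],[0,-1,0,0,0,0,0],[0,-1,0,0,0,0,0]]]' | egrep 'pos|force';python3 -m pendant '[[[0,-0.5,0,0,0,0,0],[0,-1,0,0,0,0,0],[0,-1,0,0,0,0,0]]]'| egrep 'pos|force'
```

```text
eef_pos: [0.5166, -0.3149, 0.2857]
wrist_force: [-1.3, -2.5, 0.0]
grasp_force: 1.1
eef_pos: [0.5164, -0.3139, 0.2857]
wrist_force: [-1.2, -2.5, 0.1]
grasp_force: 1.1
```

```bash
python3 -m pendant '[[[0,-0.3,0,0,0,0,0],[0,-0.5,0,0,0,0,0],[0,-0.5,0,0,0,0,0]]]'| egrep 'pos|force'
```

```text
eef_pos: [0.5164, -0.3134, 0.2857]
wrist_force: [-2.4, -2.9, -0.1]
grasp_force: 1.1
```

```bash
for i in 1; do python3 -m pendant '[[[0,-0.3,0,0,0,0,0],[0,-0.6,0,0,0,0,0],[0,-0.6,0,0,0,0,0]]]'| egrep 'pos|force';done
```

```text
eef_pos: [0.5162, -0.3128, 0.2857]
wrist_force: [-1.1, -3.2, -0.3]
grasp_force: 1.1
```

```bash
python3 -m pendant '[[[0,-0.3,0,0,0,0,0],[0,-0.6,0,0,0,0,0],[0,-0.6,0,0,0,0,0]]]'| egrep 'pos|force'; python3 -m pendant '[[[0,0,0,0,0,0,0],[0,0,0,0,0,0,0]]]'| egrep 'pos|force'
```

```text
eef_pos: [0.5161, -0.3123, 0.2857]
wrist_force: [-0.8, -2.6, 0.4]
grasp_force: 1.1
eef_pos: [0.5161, -0.3123, 0.2857]
wrist_force: [-0.6, -2.5, -0.3]
grasp_force: 1.0
```

```bash
python3 -m pendant '[[[0,-0.3,0,0,0,0,0],[0,-0.7,0,0,0,0,0],[0,-0.7,0,0,0,0,0]]]'| egrep 'pos|force'
```

```text
eef_pos: [0.5159, -0.3116, 0.2857]
wrist_force: [-0.8, -2.2, -0.2]
grasp_force: 1.1
```

```bash
python3 -m pendant '[[[0,-0.3,0,0,0,0,0],[0,-0.7,0,0,0,0,0],[0,-0.7,0,0,0,0,0]]]'| egrep 'pos|force'; python3 -c "
from h import *
im=ctrl.camera('side'); cv2.imwrite('pics/sw2.png',cv2.resize(im[170:260,290:380],None,fx=6,fy=6,interpolation=2)[:,:,::-1])
c,_=hookpose(0,0,.135,.062);print(proj('side',[[*AX,.135],c]))
o=np.array(ctrl.get_obs()['eef_pos'])[:2]-AX; print(R.from_euler('z',-TH).apply([*o,0])*1000)"
```

```text
eef_pos: [0.5158, -0.3109, 0.2857]
wrist_force: [-1.4, -3.4, 0.7]
grasp_force: 1.2
[[340.33627829 198.70176254]
 [322.4216644  205.19317077]]
[-40.88313431 -13.80876233   0.        ]
```

View pics/sw2.png

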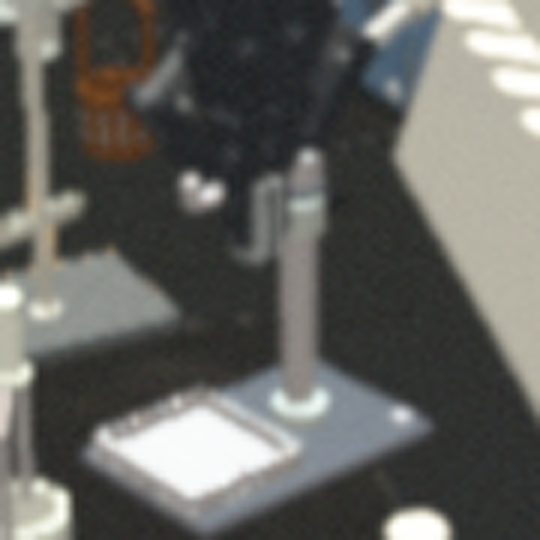

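```bash
python3 -m pendant '[[[0,-0.3,0,0,0,0,0],[0,-0.7,0,0,0,0,0],[0,-0.7,0,0,0,0,0]]]'| egrep 'pos|force'
```

```text
eef_pos: [0.5157, -0.3105, 0.2858]
wrist_force: [-1.0, -3.7, -0.2]
grasp_force: 2.1
```

```bash
python3 -m pendant '[[[0,-0.3,0,0,0,0,0],[0,-0.7,0,0,0,0,0],[0,-0.7,0,0,0,0,0]]]'| egrep 'pos|force'
```

```text
eef_pos: [0.5156, -0.3101, 0.2859]
wrist_force: [-1.1, -6.0, -0.6]
grasp_force: 2.9
```

```bash
python3 -m pendant '[[[0,-0.3,0,0,0,0,0],[0,-0.5,0,0,0,0,0],[0,-0.5,0,0,0,0,0]]]'| egrep 'pos|force'
```

```text
eef_pos: [0.5155, -0.3099, 0.286]
wrist_force: [-1.5, -7.1, -1.7]
grasp_force: 3.5
```

Stop reached; about 7 N now. Add a bit and hold.

```bash
python3 -m pendant '[[[0,-0.4,0,0,0,0,0],[0,-0.8,0,0,0,0,0],[0,-0.8,0,0,0,0,0]]]'| egrep 'pos|force'; python3 -m pendant '[[[0,0,0,0,0,0,0],[0,0,0,0,0,0,0]]]'| egrep 'pos|force'
```

```text
eef_pos: [0.5154, -0.3094, 0.2861]
wrist_force: [-1.6, -9.1, -2.3]
grasp_force: 4.3
eef_pos: [0.5154, -0.3095, 0.2861]
wrist_force: [-0.3, -8.3, -1.9]
grasp_force: 4.3
```

```bash
python3 -m pendant '[[[0,-0.2,0,0,0,0,0],[0,-0.4,0,0,0,0,0],[0,-0.4,0,0,0,0,0],[0,-0.4,0,0,0,0,0],[0,-0.4,0,0,0,0,0]]]'| egrep 'pos|force'; python3 -m pendant '[[[0,0,0,0,0,0,0],[0,0,0,0,0,0,0],[0,0,0,0,0,0,0],[0,0,0,0,0,0,0],[0,0,0,0,0,0,0]]]'| egrep 'time|pos|force'; python3 -c "
from h import *
o=ctrl.get_obs();print(o['torque'])
o=np.array(o['eef_pos'])[:2]-AX; print(R.from_euler('z',-TH).apply([*o,0])*1000)"
```

```text
eef_pos: [0.5153, -0.3093, 0.2861]
wrist_force: [-0.5, -9.2, -2.3]
grasp_force: 4.7
time_s: 8.83
eef_pos: [0.5153, -0.3093, 0.2862]
wrist_force: [-0.8, -9.9, -1.3]
grasp_force: 4.7
[-1.44421015  0.09513485  0.05290626]
[-41.04520372 -12.09431057   0.        ]
```

```bash
sed -i 's/^AX=.*/AX=np.array([.552,-.2865]); TH=.207/' h.py; python3 -m pendant '[[[0,5,0,0,0,0,0],[0,15,0,0,0,0,0],[0,28,0,0,0,0,0],[0,35,0,-10,0,0,0],[0,35,0,-30,0,0,0]]]'| egrep 'pos|force'; python3 -m pendant '[[[0.7,0,0,-30,0,0,0],[0.7,0,0,-60,0,0,0],[0.7,0,0,-85,0,0,0],[0.7,0,0,-85,0,0,0],[0.7,0,0,-85,0,0,0]]]';  python3 -c "
from h import *
print(go([.386,-.3355,.232],np.radians(-37)))"
```

```text
eef_pos: [0.5218, -0.3434, 0.3137]
wrist_force: [0.7, 0.6, 0.4]
grasp_force: 0.0
time_s: 9.67
eef_pos: [0.5228, -0.3429, 0.4037]
eef_rot: [0.0, 0.775, -0.632, 0.002]
wrist_force: [0.5, -0.0, -0.1]
opening: 0.694
grasp_force: 0.0
([-34.9, 132.5, -2.3], [-0.001, -0.005, -0.722])
```

```bash
python3 -c "
from h import *
print(atz('side',(290.2,218.6),.142),atz('top',(381,262.2),.142),tri((290.2,218.6),(381,262.2)))
print('mid stem side',atz('side',(290.6,226),.122),'basket base via top rim c',atz('top',(345+148/5-.4,240+112/5-.4),.04),'side rim',atz('side',(260+165/5-.4,205+250/5-.4),.04))
"; python3 -m pendant '[[[0.7,-20,60,0,0,0,-0.36],[0.7,-20,60,0,0,0,-0.36],[0.7,-20,60,0,0,0,-0.36],[0.7,-20,60,0,0,0,-0.36]]]'
```

```text
[ 0.38267975 -0.34456153  0.142     ] [ 0.38242164 -0.34712727  0.142     ] (array([ 0.38212578, -0.34682416,  0.14320261]), np.float64(0.0006054456374512908))
mid stem side [ 0.38216499 -0.34554043  0.122     ] basket base via top rim c [ 0.38347393 -0.34744007  0.04      ] side rim [ 0.3822497  -0.34701809  0.04      ]
time_s: 10.0
eef_pos: [0.4584, -0.3347, 0.3994]
eef_rot: [-0.001, 0.876, -0.481, -0.001]
wrist_force: [-0.2, -0.4, 0.9]
opening: 0.7
grasp_force: 0.0
```

```bash
python3 -m pendant '[[[0.7,0,0,0,0,0,-0.1],[0.7,0,0,0,0,0,-0.2],[0.7,0,0,0,0,0,-0.3],[0.7,0,0,0,0,0,-0.36],[0.7,0,0,0,0,0,-0.36]]]'|grep pos;  python3 -c "
from h import *
print(go([.382,-.346,.225],np.radians(-37)))"
```

```text
eef_pos: [0.4599, -0.3348, 0.3999]
([-55.3, 56.0, 1.5], [-0.001, 0.001, -0.002])
```

```bash
python3 -m pendant '[[[0.7,-15,15,0,0,0,0],[0.7,-32,32,0,0,0,0],[0.7,-48,48,0,0,0,0],[0.7,-55.3,56,0,0,0,0],[0.7,-55.3,56,0,0,0,0]]]'|grep pos; python3 -m pendant '[[[0.7,0,0,0,0,0,0],[0.7,0,0,0,0,0,0],[0.7,0,0,0,0,0,0]]]'|grep pos;  python3 -c "
from h import *
im=ctrl.camera('side'); cv2.imwrite('pics/gr.png',cv2.resize(im[170:300,250:350],None,fx=4.5,fy=4.5,interpolation=2)[:,:,::-1])
print(go([.382,-.346,.112],np.radians(-37)))"
```

```text
eef_pos: [0.3804, -0.3465, 0.4004]
eef_pos: [0.3824, -0.346, 0.4007]
([-0.3, 0.3, 115.3], [-0.0, -0.0, -0.001])
```

View pics/gr.png

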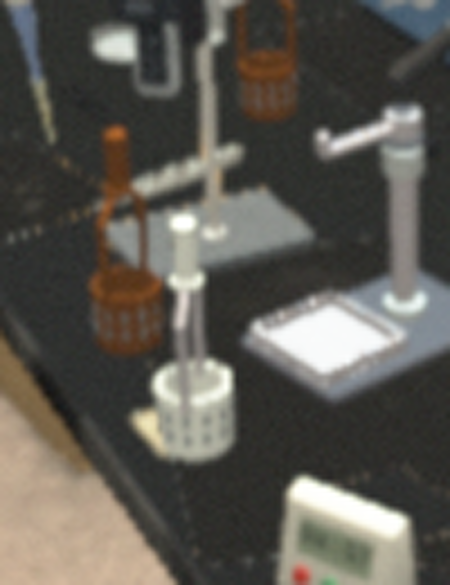

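```bash
python3 -m pendant '[[[0.7,0,0,25,0,0,0],[0.7,0,0,55,0,0,0],[0.7,0,0,85,0,0,0],[0.7,0,0,105,0,0,0],[0.7,0,0,114,0,0,0]]]'|egrep 'pos|force'; python3 -m pendant '[[[0.7,0,0,0,0,0,0],[0.7,0,0,0,0,0,0],[0.7,0,0,0,0,0,0]]]'|egrep 'pos|force';  python3 -c "
from h import *
for z in (.126,.132,.138,.144): print(z,proj('side',[hookpose(0,0,z,.03)[0],hookpose(0,0,z,.05)[0]]).round(1).tolist())"
```

```text
eef_pos: [0.3814, -0.3448, 0.2834]
wrist_force: [-0.0, 0.3, 0.4]
grasp_force: 0.0
eef_pos: [0.3823, -0.3467, 0.2883]
wrist_force: [0.6, 0.5, 1.0]
grasp_force: 0.0
0.126 [[331.1, 204.6], [325.3, 206.7]]
0.132 [[331.1, 202.5], [325.2, 204.7]]
0.138 [[331.0, 200.5], [325.2, 202.6]]
0.144 [[331.0, 198.5], [325.1, 200.6]]
```

```bash
python3 -m pendant '[[[0,0,0,0,0,0,0],[0,0,0,0,0,0,0],[0,0,0,0,0,0,0],[0,0,0,0,0,0,0],[0,0,0,0,0,0,0]]]'; python3 -m pendant '[[[0,0,0,0,0,0,0],[0,0,0,0,0,0,0],[0,0,0,0,0,0,0]]]'
```

```text
time_s: 12.22
eef_pos: [0.3817, -0.3464, 0.2875]
eef_rot: [0.001, 0.948, -0.318, 0.001]
wrist_force: [0.1, 0.1, 4.5]
opening: 0.142
grasp_force: 58.6
time_s: 12.47
eef_pos: [0.3818, -0.3465, 0.2875]
eef_rot: [0.001, 0.948, -0.318, 0.001]
wrist_force: [-0.4, 0.4, 6.4]
opening: 0.142
grasp_force: 58.8
```

```bash
python3 -m pendant '[[[0,0,0,-4,0,0,0],[0,0,0,-12,0,0,0],[0,0,0,-22,0,0,0],[0,0,0,-34,0,0,0],[0,0,0,-46,0,0,0]]]'|egrep 'pos|force'; python3 -m pendant '[[[0,0,0,-10,0,0,0],[0,0,0,-19,0,0,0],[0,0,0,-25,0,0,0],[0,0,0,-25,0,0,0],[0,0,0,-25,0,0,0]]]';  python3 -c "
from h import *
print(go([*hookpose(0,0,.3585,.115)[0][:2],.359-ctrl.tip_reach],TH))"
```

```text
eef_pos: [0.3816, -0.346, 0.3337]
wrist_force: [0.3, 0.2, 0.1]
grasp_force: 58.4
time_s: 13.3
eef_pos: [0.3816, -0.3461, 0.3579]
eef_rot: [0.0, 0.948, -0.318, 0.0]
wrist_force: [-0.3, 0.7, -1.8]
opening: 0.143
grasp_force: 58.4
([24.5, -63.6, -1.1], [0.0, -0.0, -0.854])
```

```bash
python3 -m pendant '[[[0,4,-9,0,0,0,-0.08],[0,8,-20,0,0,0,-0.17],[0,12,-31,0,0,0,-0.26],[0,16,-42,0,0,0,-0.35],[0,20,-50,0,0,0,-0.44]]]'|egrep 'pos|force'; python3 -m pendant '[[[0,0,0,0,0,0,-0.1],[0,0,0,0,0,0,-0.2],[0,0,0,0,0,0,-0.3],[0,0,0,0,0,0,-0.4],[0,0,0,0,0,0,-0.414]]]'|egrep pos;  python3 -m pendant '[[[0,0,0,0,0,0,0],[0,0,0,0,0,0,0],[0,0,0,0,0,0,0]]]'|egrep 'pos|force';python3 -c "
from h import *
print(go([*hookpose(0,0,.3585,.115)[0][:2],.359-ctrl.tip_reach],TH))
a=ctrl.camera('side');b=ctrl.camera('top')
a=cv2.resize(a[165:285,265:365],None,fx=4.5,fy=4.5,interpolation=2);b=cv2.resize(b[170:290,330:405],None,fx=4.5,fy=4.5,interpolation=2)
cv2.imwrite('pics/ins.png',np.hstack([a,b])[:,:,::-1])"
```

```text
eef_pos: [0.428, -0.3175, 0.3566]
wrist_force: [-0.0, 0.2, -0.3]
grasp_force: 58.5
eef_pos: [0.4275, -0.318, 0.3566]
eef_pos: [0.4276, -0.3182, 0.3574]
wrist_force: [0.2, -0.6, -0.8]
grasp_force: 58.5
([13.2, -5.5, -1.6], [-0.0, 0.0, -0.002])
```

View pics/ins.png

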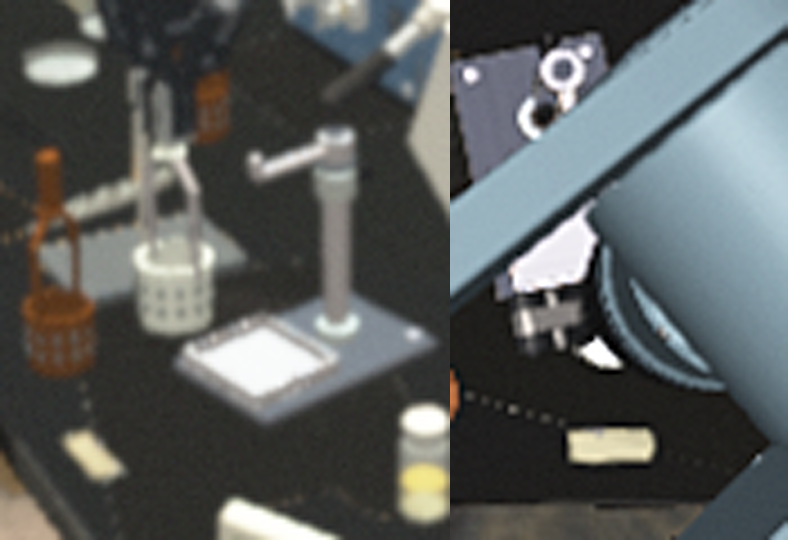

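```bash
python3 -c "
from h import *
o=ctrl.get_obs()['eef_pos']
for d in (-15,-10,-5,0,5,10):
  a=TH+np.pi/2+np.radians(d); v=.0205*np.array([np.cos(a),np.sin(a),0]); c=np.array([o[0],o[1],.13])
  p=(proj('side',[c-v,c+v])-[265,165])*4.5; print(d,p.round().tolist())
print(proj('side',[[o[0],o[1],.3575-.1595-.027]])*4.5-[265*4.5,165*4.5])
for z in (.132,.138,.144,.150): print(z,((proj('side',[hookpose(0,0,z,.02)[0],hookpose(0,0,z,.058)[0]])-[265,165])*4.5).round().tolist())
"
```

```text
-15 [[183.0, 239.0], [157.0, 209.0]]
-10 [[186.0, 238.0], [154.0, 210.0]]
-5 [[189.0, 237.0], [151.0, 211.0]]
0 [[191.0, 236.0], [149.0, 212.0]]
5 [[194.0, 235.0], [146.0, 213.0]]
10 [[196.0, 234.0], [144.0, 214.0]]
[[166.57782243 158.26365274]]
0.132 [[310.0, 164.0], [260.0, 182.0]]
0.138 [[310.0, 155.0], [260.0, 173.0]]
0.144 [[310.0, 146.0], [260.0, 164.0]]
0.15 [[310.0, 137.0], [260.0, 155.0]]
```

```bash
python3 -m pendant '[[[0,3,-2,0,0,0,0],[0,8,-4,0,0,0,0],[0,15,-5.5,0,0,0,0],[0,24,-5.5,0,0,0,0],[0,34,-5.5,0,0,0,0]]]'|egrep 'pos|force'; python3 -m pendant '[[[0,10,0,0,0,0,0],[0,20,0,0,0,0,0],[0,29,0,0,0,0,0],[0,36,0,0,0,0,0],[0,42,0,0,0,0,0]]]'|egrep 'pos|force'; python3 -m pendant '[[[0,5,0,0,0,0,0],[0,9,0,0,0,0,0],[0,10,0,0,0,0,0],[0,10,0,0,0,0,0],[0,10,0,0,0,0,0]]]'|egrep 'pos|force';python3 -c "
from h import *
print(go([*hookpose(0,0,.3585,.042)[0][:2],.359-ctrl.tip_reach],TH))
a=ctrl.camera('side')
cv2.imwrite('pics/ins2.png',cv2.resize(a[165:265,285:365],None,fx=6,fy=6,interpolation=2)[:,:,::-1])"
```

```text
eef_pos: [0.4608, -0.3055, 0.3578]
wrist_force: [0.1, 0.3, -1.5]
grasp_force: 58.5
eef_pos: [0.5019, -0.2969, 0.3575]
wrist_force: [0.5, -0.0, -1.4]
grasp_force: 58.5
eef_pos: [0.5106, -0.2953, 0.3577]
wrist_force: [-0.8, 0.1, -0.4]
grasp_force: 58.5
([0.3, -0.1, -1.3], [-0.0, 0.0, -0.0])
```

View pics/ins2.png

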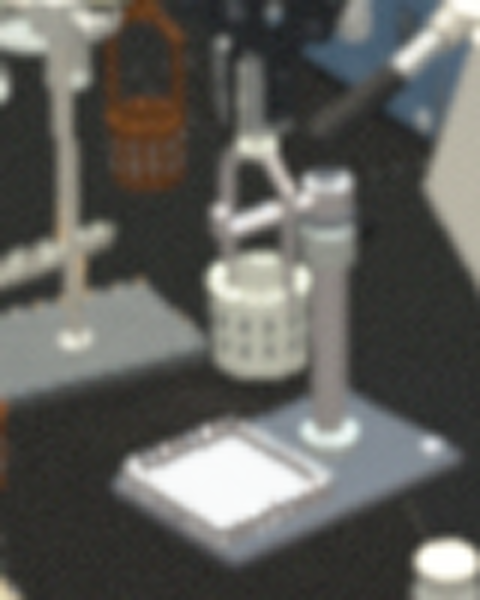

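```bash
python3 -m pendant '[[[0,0,0,3,0,0,0],[0,0,0,7,0,0,0],[0,0,0,11,0,0,0],[0,0,0,14,0,0,0],[0,0,0,15,0,0,0]]]'|egrep 'pos|force'; python3 -m pendant '[[[0,0,0,0,0,0,0],[0,0,0,0,0,0,0],[0,0,0,0,0,0,0]]]'|egrep 'pos|wrist'
```

```text
eef_pos: [0.5105, -0.2951, 0.3416]
wrist_force: [-0.0, -0.3, -1.4]
grasp_force: 58.5
eef_pos: [0.5108, -0.2953, 0.3429]
wrist_force: [0.0, 0.2, -0.4]
```

```bash
python3 -m pendant '[[[0,0,0,0.5,0,0,0],[0,0,0,1,0,0,0],[0,0,0,1.5,0,0,0],[0,0,0,2,0,0,0],[0,0,0,2,0,0,0]]]'|egrep 'pos|wrist'
```

```text
eef_pos: [0.5107, -0.2952, 0.3406]
wrist_force: [-0.4, 0.4, -1.6]
```

```bash
python3 -m pendant '[[[0,0,0,0.5,0,0,0],[0,0,0,1,0,0,0],[0,0,0,1.5,0,0,0],[0,0,0,1.5,0,0,0]]]'|egrep 'pos|wrist'
```

```text
eef_pos: [0.5107, -0.2951, 0.339]
wrist_force: [-0.0, 0.3, -1.4]
```

```bash
python3 -m pendant '[[[0,0,0,0.4,0,0,0],[0,0,0,0.8,0,0,0],[0,0,0,1.2,0,0,0],[0,0,0,1.2,0,0,0]]]'|egrep 'pos|wrist'
```

```text
eef_pos: [0.5107, -0.2952, 0.3379]
wrist_force: [0.2, -0.9, -1.0]
```

```bash
python3 -m pendant '[[[0,0,0,0.4,0,0,0],[0,0,0,0.8,0,0,0],[0,0,0,1,0,0,0],[0,0,0,1,0,0,0]]]'|egrep 'pos|wrist'
```

```text
eef_pos: [0.5107, -0.2952, 0.3369]
wrist_force: [-0.7, 0.6, -0.8]
```

```bash
python3 -m pendant '[[[0,0,0,0.4,0,0,0],[0,0,0,0.8,0,0,0],[0,0,0,0.8,0,0,0]]]'|egrep 'pos|wrist'
```

```text
eef_pos: [0.5107, -0.2952, 0.3361]
wrist_force: [0.3, 0.7, -1.2]
```

```bash
python3 -m pendant '[[[0,0,0,0.4,0,0,0],[0,0,0,0.7,0,0,0],[0,0,0,0.7,0,0,0]]]'|egrep 'pos|wrist'
```

```text
eef_pos: [0.5107, -0.2952, 0.3354]
wrist_force: [0.0, 0.2, -0.5]
```

```bash
python3 -m pendant '[[[0,0,0,0.4,0,0,0],[0,0,0,0.8,0,0,0],[0,0,0,0.8,0,0,0]]]'|egrep 'pos|wrist'
```

```text
eef_pos: [0.5107, -0.2952, 0.3346]
wrist_force: [-0.1, -0.4, -1.6]
```

```bash
python3 -m pendant '[[[0,0,0,0.4,0,0,0],[0,0,0,0.7,0,0,0],[0,0,0,0.7,0,0,0]]]'|egrep 'pos|wrist'
```

```text
eef_pos: [0.5107, -0.2952, 0.3339]
wrist_force: [-1.0, 0.1, -0.8]
```

```bash
python3 -m pendant '[[[0,0,0,0.4,0,0,0],[0,0,0,0.7,0,0,0],[0,0,0,0.7,0,0,0]]]'|egrep 'pos|wrist'
```

```text
eef_pos: [0.5107, -0.2952, 0.3332]
wrist_force: [-0.9, -0.1, -0.8]
```

```bash
python3 -m pendant '[[[0,0,0,0.3,0,0,0],[0,0,0,0.6,0,0,0],[0,0,0,0.6,0,0,0]]]'|egrep 'pos|wrist'
```

```text
eef_pos: [0.5107, -0.2952, 0.3326]
wrist_force: [1.0, 0.7, -1.1]
```

```bash
python3 -m pendant '[[[0,0,0,0.4,0,0,0],[0,0,0,0.7,0,0,0],[0,0,0,0.7,0,0,0]]]'|egrep 'pos|wrist'
```

```text
eef_pos: [0.5108, -0.2952, 0.3321]
wrist_force: [-0.5, 0.3, 0.8]
```

```bash
python3 -m pendant '[[[0,0,0,0.3,0,0,0],[0,0,0,0.6,0,0,0],[0,0,0,0.6,0,0,0]]]'|egrep 'pos|wrist'
```

```text
eef_pos: [0.5108, -0.2952, 0.3317]
wrist_force: [-1.1, -0.2, 1.0]
```

```bash
python3 -m pendant '[[[0,0,0,0.3,0,0,0],[0,0,0,0.6,0,0,0],[0,0,0,0.6,0,0,0],[0,0,0,0.6,0,0,0]]]'|egrep 'pos|wrist';  python3 -m pendant '[[[0,0,0,0,0,0,0],[0,0,0,0,0,0,0],[0,0,0,0,0,0,0],[0,0,0,0,0,0,0],[0,0,0,0,0,0,0]]]'|egrep 'pos|wrist|gras'
```

```text
eef_pos: [0.5108, -0.2953, 0.3311]
wrist_force: [-2.0, 0.8, 4.5]
eef_pos: [0.5108, -0.2953, 0.331]
wrist_force: [-0.7, 1.5, 5.0]
grasp_force: 58.9
```

```bash
python3 -m pendant '[[[0,0,0,-0.3,0,0,0],[0,0,0,-0.4,0,0,0],[0,0,0,-0.4,0,0,0],[0,0,0,-0.4,0,0,0],[0,0,0,-0.4,0,0,0]]]'|egrep 'pos|wrist';  python3 -m pendant '[[[0.17,0,0,0,0,0,0],[0.2,0,0,0,0,0,0],[0.25,0,0,0,0,0,0],[0.35,0,0,0,0,0,0],[0.5,0,0,0,0,0,0]]]'; python3 -m pendant '[[[0.6,0,0,0,0,0,0],[0.6,0,0,0,0,0,0],[0.6,0,0,0,0,0,0],[0.6,0,0,0,0,0,0],[0.6,0,0,0,0,0,0]]]'|egrep 'open|wrist'
```

```text
eef_pos: [0.5108, -0.2952, 0.3311]
wrist_force: [-0.7, 0.3, 4.7]
time_s: 21.45
eef_pos: [0.5107, -0.2951, 0.3308]
eef_rot: [-0.0, 0.995, 0.103, -0.0]
wrist_force: [0.0, 0.1, 0.4]
opening: 0.477
grasp_force: 0.0
wrist_force: [0.7, 0.2, -0.4]
opening: 0.599
```

Released; rise straight up, let it settle, and look.

```bash
python3 -m pendant '[[[0.6,0,0,-5,0,0,0],[0.6,0,0,-15,0,0,0],[0.6,0,0,-28,0,0,0],[0.6,0,0,-45,0,0,0],[0.6,0,0,-65,0,0,0]]]'|egrep 'pos|wrist'; python3 -m pendant '[[[0.6,0,0,-20,0,0,0],[0.6,0,0,-35,0,0,0],[0.6,0,0,-35,0,0,0],[0.6,0,0,-35,0,0,0],[0.6,0,0,-35,0,0,0]]]'|egrep 'time|pos|wrist'; python3 -m pendant '[[[0.6,0,0,0,0,0,0],[0.6,0,0,0,0,0,0],[0.6,0,0,0,0,0,0],[0.6,0,0,0,0,0,0],[0.6,0,0,0,0,0,0]]]'|egrep 'time'; python3 -m pendant '[[[0.6,0,0,0,0,0,0],[0.6,0,0,0,0,0,0],[0.6,0,0,0,0,0,0],[0.6,0,0,0,0,0,0],[0.6,0,0,0,0,0,0]]]'|egrep 'time'; python3 -c "
from h import *
a=ctrl.camera('side')
ctrl.get_obs()
cv2.imwrite('pics/end.png',cv2.resize(a[165:265,285:365],None,fx=6,fy=6,interpolation=2)[:,:,::-1])"; python3 -m pendant '[[[0.6,0,0,0,0,0,0],[0.6,0,0,0,0,0,0],[0.6,0,0,0,0,0,0],[0.6,0,0,0,0,0,0],[0.6,0,0,0,0,0,0]]]'|egrep 'time'; python3 -c "
from h import *
a=ctrl.camera('side')
b=cv2.imread('pics/end.png')[:,:,::-1]; a=cv2.resize(a[165:265,285:365],None,fx=6,fy=6,interpolation=2)
print(cv2.phaseCorrelate(a[100:400,180:330].mean(2),b[100:400,180:330].mean(2)), np.abs(a.astype(int)-b).mean())"
```

```text
eef_pos: [0.5107, -0.2951, 0.3976]
wrist_force: [-0.5, -0.2, 0.2]
time_s: 22.7
eef_pos: [0.5105, -0.295, 0.4308]
wrist_force: [-0.2, -0.0, 0.1]
time_s: 23.12
time_s: 23.53
time_s: 24.0
((-0.027599924802061082, -0.018513149674959095), 0.8111010165919759) 1.5557546296296296
```

View pics/end.png

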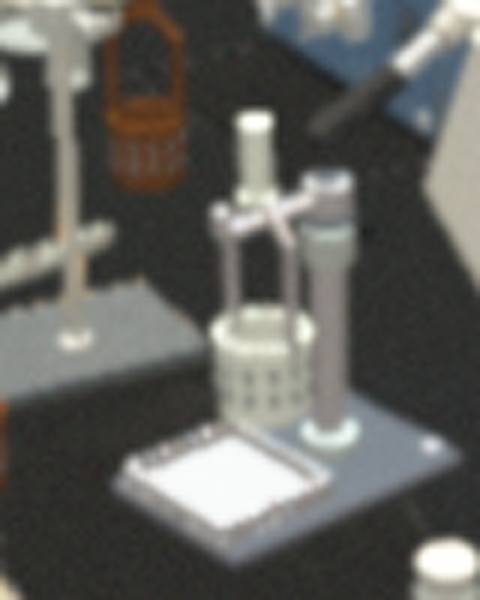

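The picture shows the basket hanging upright by its bail on the rod: the stem top is at crop (255,118) and the hook tip at (220,215). It is still, the hook is at its stop and the fingers are clear.

```bash
python3 -c "
from bench import ctrl
print(ctrl.hand_in())"
```

```text
the job is handed in; nothing more can be done
None
```

The job is handed in (no verdict came back): I pressed the hook on its stop at about 10 N for half a second, hung the white basket by its bail at about 6 N and let go; the last picture shows it hanging still and upright, and I moved nothing near the vial, bottle or timer.

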